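# Open the filler console's touch hatch and set its coarse and fine knobs

## Task

Press on the flush aluminium hatch of the bottle filler's sloping console until its touch catch lets go and it pops ajar, without pressing very hard, then swing it down towards you until it lies fully open. Then turn the large outer knob inside until its white line points at the black index line up the slope from the knobs, and after that turn the small inner knob until its white line points there too. Leave the bottle, the tin, the carton and the wrench where they are.

Things in the scene. Friction and masses are not known exactly. Their poses are not given: they have to be found in the camera images.
- console: Bottle filler's console, fixed: grey sheet-metal wedge, 284 mm wide (y), 243 mm deep (x), 62 mm high in front, 173 mm behind. Its steel face rises at 25 degrees away from the robot (at yaw 0). Origin on the table under its middle, 115 mm beyond the hinge line.
- hatch_hinge (a point): Middle of the hatch's hinge line: on the face, 70 mm above the table, at the near (lower) edge of the hatch opening. Axes fixed on the console: x up the slope along the face, y level along the hinge line, z square out of the face (25 degrees from vertical, leaning to the near side). All offsets below are in this frame.
- recess_floor (a point): Centre of the floor of the recess behind the hatch, 91 mm up the slope and 58 mm below the face. The recess is open over 182 mm (x from 0) by 172 mm (y). A black catch housing, 20 x 24 x 30 mm, stands in it at x 171, y 24.5 mm, 19 to 49 mm below the face. At x 50, y 76 mm a thin spring pin, 10 mm out of the face once the hatch is up; at x 150, y -68 a rubber buffer, 15 mm below it.
- hatch (a joint): Hatch angle, rad: 0 shut, flush with the face (rests at 0 to 0.01); negative pressed in; about 0.38 popped ajar; 2.70 fully open, lying level on the robot's side. Light to swing; below about 1.1 it falls back onto its spring, above about 1.35 it falls open by itself and stays.
- hatch_far_edge (a point): Middle of the hatch's far (free) edge on the outer surface, moves with it; popped ajar it stands 65 mm out from the face, with room for fingers behind it. The hatch is a plain aluminium plate, 172 (x) x 166 (y) x 8 mm, 0.2 kg, no handle, hinged at its near edge, 176 mm from this point; it covers the knobs.
- hatch_press (a point): Spot on the hatch's outer surface, in the middle, 20 mm from the far edge, over the touch catch. Pressed square in here it gives under 2 to 10 N; the catch lets go after some 4 to 8 mm, then from about 8 mm a rubber buffer stiffens it (4 N per mm more). Once let free the hatch springs ajar; if not, press again. Over 40 N on the shut hatch is too hard. Moves with the hatch.
- coarse (a joint): Angle of the large outer (coarse) knob, rad: black ridged disc, 54 mm diameter, 21 mm high, axis square to the face. 0: the white line on its top points up the slope at the black index line on the recess floor; positive is counter-clockwise looking onto the face. Starts at 0.5 to 1.2; stops at +-1.6. About 0.18 N m to turn. Carries the fine knob round with it.
- fine (a joint): Angle of the small inner (fine) knob relative to the coarse knob, rad: grey cylinder, 24 mm diameter, 21 mm high, on top of the coarse knob, same axis. 0: its white line is in line with the coarse knob's; positive is counter-clockwise. Starts at -1.2 to -0.5; stops at +-1.6. About 0.03 N m to turn; the coarse knob stays still meanwhile.
- coarse_center (a point): Centre of the coarse knob, half-way up it, 90 mm up the slope from the hinge line and 47 mm below the face; the knob reaches from 57 to 36 mm below the face. Axes as the hinge frame (they do not turn with the knob).
- fine_center (a point): Centre of the fine knob, half-way up it, 25.5 mm below the face; the knob reaches from 36 to 15 mm below the face. Axes as the hinge frame.
- bottle: Bystander: green glass bottle, 82 mm in diameter, 300 mm high, standing left of the console; origin at the centre of its underside.
- cork_tin: Bystander: open steel tin of corks, 96 mm in diameter, 70 mm high, right of the console; origin at the centre of its underside.
- carton: Bystander: cardboard carton, 110 x 150 x 90 mm high, left of the console; origin at the centre of its underside.
- wrench: Bystander: steel wrench about 180 mm long lying on the table right of the console; origin under its middle.

How it is judged:
By the outcome, as a careful person would: the job done as asked, in the order asked, and still so for the second after the job is handed in, with the robot touching nothing.
It also fails if it takes over 72 s, if anything falls off the work surface, if the arm or the gripper's body presses on something with over 40 N, if the wrist force passes 120 N, or if a joint passes its speed limit or range.

## Robot

A 7-joint arm with a two-finger parallel gripper is mounted at the origin on the work surface. World frame = base frame: x ahead of the robot, y to its left, z up, the work surface at z = 0. Lengths are in m, angles in rad, forces in N, time in s.
With the tool pointing down it reaches from about 0.35 to 0.9 m from the base axis. Payload 19.9 kg.
Tool frame: the origin (TCP) lies midway between the tips of the shut fingers; the grasp point (between the pads) lies 19 mm behind it; z points along the fingers, x is the direction in which the jaws open and shut, and the axes are right-handed (so a half turn about z gives the same grasp; the last joint's range is limited). The gripper opens to 94 mm and grips with 3 to 60 N. Pads are 16 mm wide; open, the fingers measure 119 mm over their backs; the gripper's body (75 mm by 177 mm) begins 78 mm behind the grasp point.
Start: joints at [-1.266, 0.417, -0.01, 1.614, 0.005, 1.111, -0.053], TCP at [0.212, 0.588, 0.205] pointing down, gripper open.
Joint ranges: [-2.81, 2.81], [-0.39, 2.02], [-1.27, 1.25], [0.06, 2.57], [-1.19, 4.33], [0.19, 2], [-2.82, 2.82]. Speed limits (rad/s): [1.89, 1.89, 2.39, 2.39, 3.01, 3.01, 3.01].

## Interface

Orientations are given as a unit quaternion [x, y, z, w].
In Python, from rig import ctrl gives the robot as it stands. The module is installed in compiled form; this text tells all that it offers.
- The arm moves only by the tool servo_tool, never from a script. Its arguments are lists of equal length, an entry for each row: "xyz": the shift along the world's x, y, z in m, a list of three; "turn": the turn, a rotation vector about the world's x, y, z in degrees, a list of three; "jaw": the finger opening in m, from 0 to 0.094. In form: {"xyz": [[tx, ty, tz], ...], "turn": [[wx, wy, wz], ...], "jaw": [jaw, ...]}. A call has 1 to 20 rows; each row shifts and turns the commanded pose from where the row before left it; what a row does not reach is not made up. A row lasts 1/10 s, in which the tool goes at most 50 mm and 8.59 degrees, less where a joint would pass 70% of its speed; a pose out of reach is approached as far as the arm can. A call with a gripper value outside its range is refused whole. The fingers move at their own pace and stop on an object; "force" is the grip in N (left out, the last holds). Time passes only in rows, so rows that do not move let the fingers close. It gives the time, the measured TCP pose, the force and the opening at its end, in the units of the state.
- ctrl.observe(): the state, without advancing time (a new reading comes with each control period).
- ctrl.get_image(name): name is "scene" or "top" or "wrist"; returns the picture (400x640x3 uint8, red, green, blue); there is no depth.
- ctrl.camera_info(name): a dict with "camera_matrix" (3x3 intrinsics, pixels), "R" (3x3) and "t" (3): a world point X has camera coordinates R X + t; the wrist camera has in their place "hand_eye" (4x4, takes a point from camera to tool coordinates, whose origin is the TCP and whose axes are the tool frame's). Camera axes: x right, y down, z forward; pixel columns grow to the right and rows downward; lengths in m; the calibration is good to about 2 mm. A picture is of the moment at which its call begins: read the wrist's pose just before it. camera_info takes no time and is no camera call.
- ctrl.job_done(): hands the job in, once; it reports no verdict.
Trained networks look in the newest picture that a camera, given by its name, has taken for a name from the list of things; names that differ only in an ending like _2 or _b are one class to them, and where a whole thing is asked for, a point or a joint stands for the part that bears it (a point fixed in the world has none). Each returns a list of dicts, best first, with "score" (0 to 1); they miss things now and then, are a little off and sometimes report something else, mostly with a low value. They report only what shows in the picture. A call takes as long as a camera call.
- ctrl.spot_in(camera, thing): "box" ([left, top, width, height] in pixels, round what is visible of it).
- ctrl.trace(camera, thing): "pixels" (400x640 bool, what is visible of it) and "box" ([left, top, width, height] in pixels, round what is visible of it).
The state is a dict: "t": time; "joint_pos": joint angles; "qvel": joint speeds; "effort": joint torques, N m; "tcp_pos": TCP position; "eef_rot": TCP orientation; "wrist_force": force on the tool from outside, world axes, zero at the start; "moment": the same for the moment, N m; "finger_gap": finger opening in m.
Only numpy, scipy, OpenCV 4.12 (cv2) and the standard library are available. Lean on these libraries where they do the work, as an engineer would, in place of code of your own. Each camera call takes 0.05 s, during which the arm holds its last target.

## Working session

There is one attempt and no reset: what is moved stays moved. The work goes in short steps, Python scripts to look and compute and a tool call to move; the robot and the scene stay as the last step left them, time stands still between calls to the robot, and variables do not carry over. Pictures are saved under pics/ and viewed, and the job is handed in when it is done.

Besides the shell and the picture viewer there is one more tool, called in YAML: its name, and indented under it one key for each argument. servo_tool: Moves the arm, as the interface text tells. Its arguments: {"type":"object","properties":{"xyz":{"type":"array","items":{"type":"array","items":{"type":"number"}}},"turn":{"type":"array","items":{"type":"array","items":{"type":"number"}}},"jaw":{"type":"array","items":{"type":"number"}},"force":{"type":"number"}},"required":["xyz","turn","jaw"]}

```bash
mkdir -p pics
python3 - <<'E'
from rig import ctrl
import cv2,numpy as np
s=ctrl.observe()
for k,v in s.items(): print(k,np.round(v,3))
for c in ["scene","top","wrist"]:
    im=ctrl.get_image(c); cv2.imwrite(f"pics/{c}0.png",im[:,:,::-1])
    print(c,{k:np.round(v,4).tolist() for k,v in ctrl.camera_info(c).items()})
E
```

```text
t 0.0
joint_pos [-1.266  0.418 -0.01   1.614  0.005  1.111 -0.053]
qvel [-0.     0.001 -0.    -0.     0.001  0.002  0.   ]
effort [-3.0000e-03 -8.5125e+01  6.3700e-01 -4.2599e+01 -4.9000e-02  1.9000e-02
  0.0000e+00]
tcp_pos [0.212 0.587 0.205]
eef_rot [ 0.818  0.575 -0.     0.   ]
wrist_force [-0.052 -0.09  -0.108]
moment [-0.02   0.033 -0.009]
finger_gap 0.094
scene {'camera_matrix': [[460.6362, 0.0, 327.9013], [0.0, 460.6362, 196.2074], [0.0, 0.0, 1.0]], 'R': [[-0.1933, 0.9811, -0.0067], [0.8371, 0.1614, -0.5227], [-0.5117, -0.1066, -0.8525]], 't': [0.1177, -0.4241, 1.6442]}
top {'camera_matrix': [[506.5249, 0.0, 323.5506], [0.0, 506.5249, 195.5171], [0.0, 0.0, 1.0]], 'R': [[-0.0267, -0.9996, -0.0013], [-0.9911, 0.0267, -0.1302], [0.1302, -0.0022, -0.9915]], 't': [0.0056, 0.5788, 1.4435]}
wrist {'camera_matrix': [[292.7306, 0.0, 314.096], [0.0, 292.7306, 197.9414], [0.0, 0.0, 1.0]], 'hand_eye': [[1.0, 0.0004, 0.0001, -0.0007], [-0.0004, 0.959, 0.2833, -0.0827], [0.0, -0.2833, 0.959, -0.1804], [0.0, 0.0, 0.0, 1.0]]}
```

View pics/scene0.png

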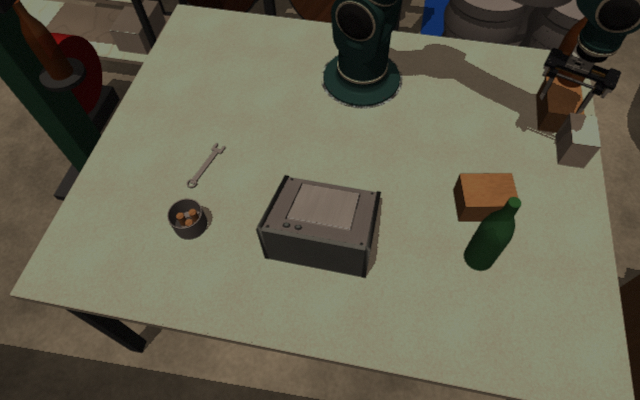

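View pics/top0.png

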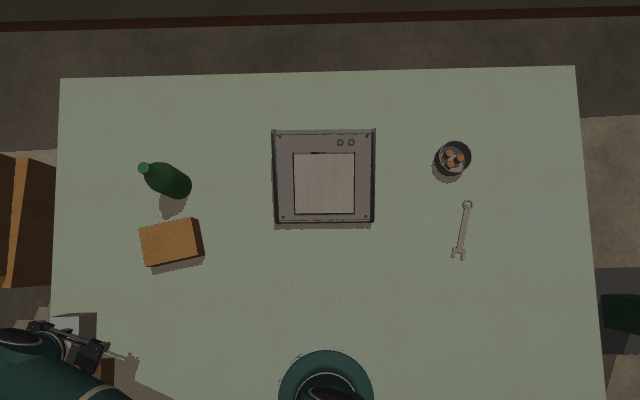

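View pics/wrist0.png

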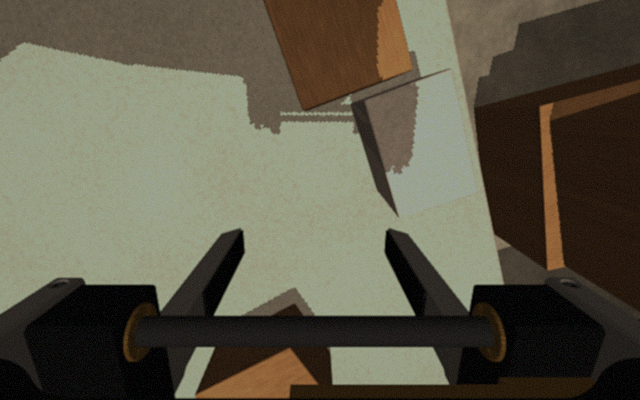

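```bash
cat > h.py <<'E'
from rig import ctrl
import cv2,numpy as np
from scipy.spatial.transform import Rotation as Rn
from scipy.optimize import least_squares
def cam(c,s=None):
    i=ctrl.camera_info(c); K=np.array(i["camera_matrix"])
    if "R" in i: return K,np.array(i["R"]),np.array(i["t"])
    s=s or ctrl.observe()
    T=np.eye(4);T[:3,:3]=Rn.from_quat(s["eef_rot"]).as_matrix();T[:3,3]=s["tcp_pos"]
    M=np.linalg.inv(T@np.array(i["hand_eye"])); return K,M[:3,:3],M[:3,3]
def proj(C,X):
    K,R,t=C; p=(np.atleast_2d(X)@R.T+t)@K.T; return p[:,:2]/p[:,2:]
def hframe(x,y,yaw):
    # columns: hinge axes in world
    a=np.radians(25)
    Rz=Rn.from_euler('z',yaw).as_matrix()
    B=np.array([[np.cos(a),0,-np.sin(a)],[0,1,0],[np.sin(a),0,np.cos(a)]])
    return Rz@B,np.array([x,y,0.070])
def w(P,H): return np.atleast_2d(P)@H[0].T+H[1]
E
python3 - <<'E'
from h import *
for c in ["top","scene"]:
    for n in ["hatch","console"]:
        for d in ctrl.trace(c,n)[:2]:
            m=d["pixels"].astype(np.uint8); print(c,n,d["score"],d["box"],m.sum())
            if d["score"]>.5:
                cs,_=cv2.findContours(m,0,2); k=max(cs,key=cv2.contourArea)
                print(cv2.approxPolyDP(k,5,True)[:,0].tolist(), np.round(cv2.boxPoints(cv2.minAreaRect(k)),1).tolist())
    im=cv2.imread(f"pics/{c}0.png")
    r=im[120:240,260:390] if c=="top" else im[170:280,250:390]
    cv2.imwrite(f"pics/{c}0z.png",cv2.resize(r,None,fx=5,fy=5,interpolation=cv2.INTER_CUBIC))
E
```

```text
top hatch 0.65 [295.5, 154.3, 56.3, 58.9] 3469
[[295, 155], [296, 212], [352, 211], [353, 154]] [[293.0, 153.0], [353.0, 153.0], [353.0, 213.0], [293.0, 213.0]]
top console 0.87 [271.9, 127.4, 106.6, 97.0] 9624
[[375, 129], [272, 131], [275, 221], [372, 222]] [[270.6000061035156, 130.10000610351562], [375.79998779296875, 127.5999984741211], [378.1000061035156, 222.10000610351562], [272.8999938964844, 224.60000610351562]]
top console 0.62 [137.5, 160.5, 56.4, 39.5] 1287
[[139, 165], [153, 189], [173, 198], [190, 191], [189, 179], [171, 165]] [[132.1999969482422, 178.60000610351562], [145.39999389648438, 152.1999969482422], [196.60000610351562, 177.8000030517578], [183.39999389648438, 204.1999969482422]]
scene hatch 0.72 [288.8, 187.8, 67.5, 40.8] 2311
[[302, 185], [288, 219], [349, 228], [356, 193]] [[286.3999938964844, 220.0], [292.29998779296875, 182.3000030517578], [358.5, 192.6999969482422], [352.6000061035156, 230.39999389648438]]
scene hatch 0.63 [291.2, 184.0, 68.3, 46.7] 2298
[[302, 185], [288, 218], [349, 229], [356, 193]] [[286.70001220703125, 218.6999969482422], [293.8999938964844, 181.0], [358.5, 193.39999389648438], [351.20001220703125, 231.1999969482422]]
scene console 0.64 [253.2, 175.3, 127.3, 104.8] 9208
[[283, 177], [256, 228], [264, 257], [365, 276], [379, 193]] [[250.8000030517578, 257.0], [266.1000061035156, 171.89999389648438], [380.1000061035156, 192.39999389648438], [364.79998779296875, 277.5]]
```

View pics/top0z.png

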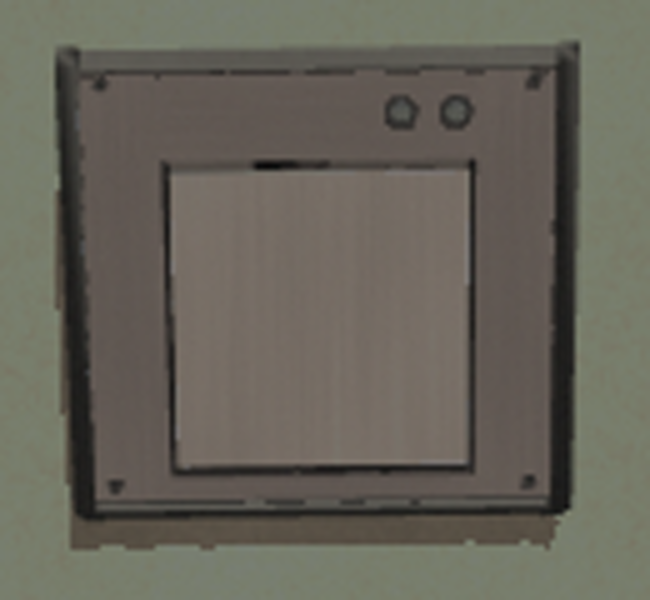

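View pics/scene0z.png

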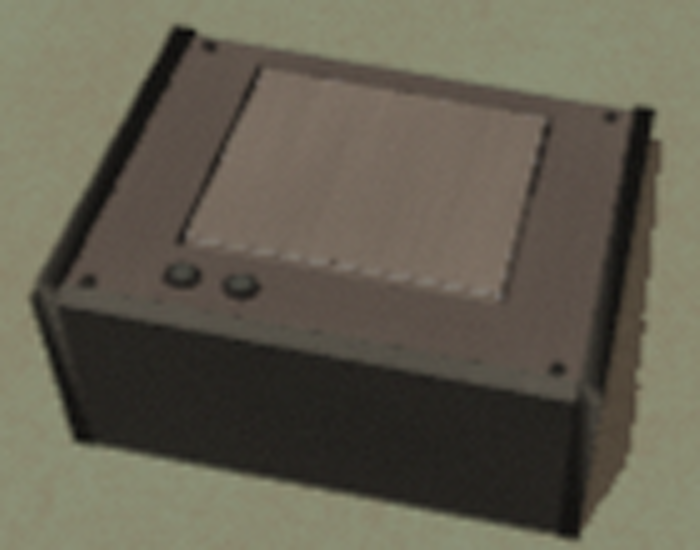

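```bash
cat > fit0.py <<'E'
from h import *
top=np.array([[177,466],[472,466],[468,172],[170,170]])/5-0.4+[260,120]
sc=np.array([[549,117],[260,67],[184,242],[500,298]])/5-0.4+[250,170]
P=np.array([[4,83,0],[4,-83,0],[176,-83,0],[176,83,0]])/1000
T,S=cam("top"),cam("scene")
f=lambda q:np.r_[(proj(T,w(P,hframe(*q)))-top).ravel(),(proj(S,w(P,hframe(*q)))-sc).ravel()]
r=least_squares(f,[0.5,0,0]); print(r.x,np.degrees(r.x[2])); print(np.round(r.fun.reshape(-1,2),1).tolist())
for sel in (slice(0,8),slice(8,16)):
    q=least_squares(lambda q:f(q)[sel],[0.5,0,0]); print(q.x)
H=hframe(*r.x)
print("press",w(np.array([.156,0,0]),H),"far",w(np.array([.176,0,0]),H),"knob",w(np.array([.09,0,-.0255]),H))
E
python3 fit0.py
```

```text
[ 0.52137507 -0.00965867 -0.0151566 ] -0.8684089723861979
[[-0.2, 0.2], [-0.9, -0.4], [0.4, -0.8], [-0.6, 0.3], [-0.7, -0.0], [0.3, -0.0], [-0.5, -0.8], [-0.1, -0.2]]
[ 0.52085801 -0.01016447 -0.01943259]
[ 0.52205678 -0.00918812 -0.0107744 ]
press [[ 0.66274284 -0.01180149  0.13592845]] far [[ 0.68086692 -0.01207621  0.14438081]] knob [[ 0.61370893 -0.01105825  0.08492479]]
```

```bash
cat >> h.py <<'E'
Q0=np.array([ 0.5214,-0.0097,-0.0152])
def plan(pos,R,n=None):
    s=ctrl.observe(); p=np.array(s["tcp_pos"]); d=np.array(pos)-p
    rv=np.degrees((Rn.from_matrix(R)*Rn.from_quat(s["eef_rot"]).inv()).as_rotvec())
    print("t",s["t"],"tcp",np.round(p,4),"shift mm",np.round(d*1e3,1),"turn",np.round(rv,2),"q",np.round(s["joint_pos"],2),"F",np.round(s["wrist_force"],1))
def Rface(H,phi=0,tilt=0):
    # tool x = hinge y rotated by phi about n (ccw onto face); tilt>0: tool z leans toward robot (deg), relative to face normal
    x,y,n=H[0].T
    R=np.column_stack([y,x,-n])
    R=Rn.from_rotvec(np.radians(tilt)*y).as_matrix()@R
    return Rn.from_rotvec(np.radians(phi)*n).as_matrix()@R
E
python3 - <<'E'
from h import *
H=hframe(*Q0)
print("vertical check tilt25 z:",Rface(H,0,25)[:,2])
plan(w([.156,0,.06],H)[0],Rface(H))
T=cam("top")
for n in ["bottle","carton","cork_tin","wrench"]:
    d=ctrl.spot_in("top",n)[:1]
    for e in d:
        l,t,ww,hh=e["box"]; K,R,tt=T
        c=-R.T@tt; out=[]
        for u,v in [(l,t+hh),(l+ww,t)]:
            r=R.T@np.linalg.solve(K,[u,v,1]); out.append(np.round((c-r*c[2]/r[2])[:2],3).tolist())
        print(n,round(e["score"],2),out)
E
```

```text
vertical check tilt25 z: [ 4.34462636e-17 -1.66837062e-19 -1.00000000e+00]
t 0.35 tcp [0.2124 0.5877 0.2053] shift mm [ 425.  -599.2  -15. ] turn [ -4.5 -24.7  18.7] q [-1.27  0.42 -0.01  1.61  0.    1.11 -0.05] F [-0.1 -0.3 -0. ]
bottle 0.75 [[0.587, 0.546], [0.708, 0.385]]
carton 0.85 [[0.388, 0.55], [0.536, 0.351]]
cork_tin 0.64 [[0.63, -0.351], [0.748, -0.465]]
```

servo_tool:
  xyz:
    - [0,0,0.05]
    - [0,0,0.05]
    - [0.0236,-0.0333,0]
    - [0.0236,-0.0333,0]
    - [0.0236,-0.0333,0]
    - [0.0236,-0.0333,0]
    - [0.0236,-0.0333,0]
    - [0.0236,-0.0333,0]
    - [0.0236,-0.0333,0]
    - [0.0236,-0.0333,0]
    - [0.0236,-0.0333,0]
    - [0.0236,-0.0333,0]
    - [0.0236,-0.0333,0]
    - [0.0236,-0.0333,0]
    - [0.0236,-0.0333,0]
    - [0.0236,-0.0333,0]
    - [0.0236,-0.0333,0]
    - [0.0236,-0.0333,0]
    - [0.0236,-0.0333,0]
    - [0.0236,-0.0333,0]
  turn:
    - [0,0,0]
    - [0,0,0]
    - [-0.25,-1.37,1.04]
    - [-0.25,-1.37,1.04]
    - [-0.25,-1.37,1.04]
    - [-0.25,-1.37,1.04]
    - [-0.25,-1.37,1.04]
    - [-0.25,-1.37,1.04]
    - [-0.25,-1.37,1.04]
    - [-0.25,-1.37,1.04]
    - [-0.25,-1.37,1.04]
    - [-0.25,-1.37,1.04]
    - [-0.25,-1.37,1.04]
    - [-0.25,-1.37,1.04]
    - [-0.25,-1.37,1.04]
    - [-0.25,-1.37,1.04]
    - [-0.25,-1.37,1.04]
    - [-0.25,-1.37,1.04]
    - [-0.25,-1.37,1.04]
    - [-0.25,-1.37,1.04]
  jaw: [0.05,0,0,0,0,0,0,0,0,0,0,0,0,0,0,0,0,0,0,0]
  force: 20

```text
t: 2.55
tcp_pos: [0.638, -0.0131, 0.3058]
eef_rot: [0.695, 0.685, 0.152, 0.155]
wrist_force: [1.1, 1.1, -0.2]
finger_gap: 0.0004
```

Run:
```python
from h import *
H=hframe(*Q0)
C=cam("wrist"); im=ctrl.get_image("wrist")[:,:,::-1].copy()
cv2.imwrite("pics/w1raw.png",im)
P=np.array([[4,83,0],[4,-83,0],[176,-83,0],[176,83,0]])/1000
cv2.polylines(im,[np.int32(proj(C,w(P,H))*16)],True,(0,0,255),1,shift=4)
cv2.imwrite("pics/w1.png",im)
print(proj(C,w(P,H)))
plan(w([.156,0,.06],H)[0],Rface(H))
```

```text
[[398.43567129 -11.03474098]
 [234.56665583 -11.37232218]
 [245.61243332 158.04651058]
 [386.27688993 158.24058439]]
t 2.6 tcp [ 0.6399 -0.0193  0.3058] shift mm [  -2.5    7.8 -115.5] turn [0.16 0.19 0.12] q [-0.51  0.13  0.54  1.85 -0.09  0.74  1.61] F [-2.5 -6.5 -2.1]
```

View pics/w1.png

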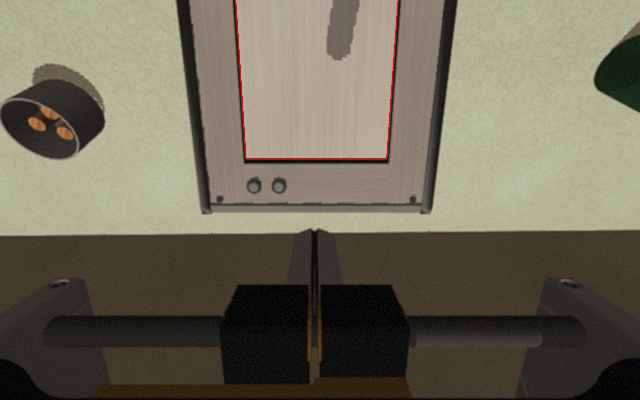

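servo_tool:
  xyz:
    - [0.002,0.001,-0.02]
    - [0.002,0.001,-0.02]
    - [0.002,0.001,-0.02]
    - [0.002,0.001,-0.02]
    - [0.002,0.001,-0.02]
    - [0.002,0.001,-0.02]
    - [0.002,0.001,-0.02]
    - [0.002,0,-0.016]
    - [0,0,0]
    - [0,0,0]
  turn:
    - [0.16,0.19,0.12]
    - [0,0,0]
    - [0,0,0]
    - [0,0,0]
    - [0,0,0]
    - [0,0,0]
    - [0,0,0]
    - [0,0,0]
    - [0,0,0]
    - [0,0,0]
  jaw: [0,0,0,0,0,0,0,0,0,0]

```text
t: 3.6
tcp_pos: [0.6533, -0.0048, 0.1498]
eef_rot: [0.695, 0.686, 0.152, 0.152]
wrist_force: [-0.0, 0.1, 0.8]
finger_gap: 0.0002
```

Run:
```python
from h import *
H=hframe(*Q0)
plan(w([.156,0,.0],H)[0],Rface(H))
p=ctrl.observe()["tcp_pos"]; print("hinge frame mm",np.round((np.array(p)-H[1])@H[0]*1e3,1))
```

```text
t 3.6 tcp [ 0.6533 -0.0048  0.1498] shift mm [  9.5  -7.1 -13.9] turn [-0.16 -0.24 -0.13] q [-0.41  0.35  0.42  1.98 -0.3   0.42  1.77] F [-0.   0.1  0.8]
hinge frame mm [153.2   6.9  16.6]
```

servo_tool:
  xyz:
    - [0.004,-0.0035,-0.005]
    - [0.004,-0.0035,-0.0056]
    - [0,0,0]
    - [0.0009,0,-0.0018]
    - [0.0009,0,-0.0018]
    - [0.0008,0,-0.0018]
    - [0.0008,0,-0.0018]
    - [0,0,0]
    - [0,0,0]
  turn:
    - [-0.1,-0.2,-0.1]
    - [0,0,0]
    - [0,0,0]
    - [0,0,0]
    - [0,0,0]
    - [0,0,0]
    - [0,0,0]
    - [0,0,0]
    - [0,0,0]
  jaw: [0,0,0,0,0,0,0,0,0]

```text
t: 4.5
tcp_pos: [0.6647, -0.0118, 0.1319]
eef_rot: [0.695, 0.685, 0.152, 0.154]
wrist_force: [-1.9, -2.2, 4.3]
finger_gap: 0.0007
```

```bash
cat > st.py <<'E'
from h import *
H=hframe(*Q0)
s=ctrl.observe(); p=s["tcp_pos"]
print("t",s["t"],"hinge frame mm",np.round((np.array(p)-H[1])@H[0]*1e3,1),"F hinge",np.round(np.array(s["wrist_force"])@H[0],1),"rot",np.round(np.degrees((Rn.from_matrix(Rface(H))*Rn.from_quat(s["eef_rot"]).inv()).as_rotvec()),2),"gap",s["finger_gap"], "M",np.round(s["moment"],2), "q",np.round(s["joint_pos"],2))
E
python3 st.py
```

```text
t 4.5 hinge frame mm [156.1   0.   -4.5] F hinge [ 0.1 -2.2  4.7] rot [-0.06 -0.01 -0.03] gap 0.000685125028453148 M [-0.49  0.55 -0.22] q [-0.36  0.39  0.39  1.97 -0.34  0.39  1.81]
```

servo_tool:
  xyz:
    - [0.0006,0,-0.0013]
    - [0.0006,0,-0.0013]
    - [0,0,0]
    - [0,0,0]
  turn:
    - [0,0,0]
    - [0,0,0]
    - [0,0,0]
    - [0,0,0]
  jaw: [0,0,0,0]

```text
t: 4.9
tcp_pos: [0.6659, -0.0119, 0.1292]
eef_rot: [0.696, 0.685, 0.152, 0.154]
wrist_force: [-3.1, -2.4, 5.4]
finger_gap: 0.0005
```

```bash
python3 st.py
```

```text
t 4.9 hinge frame mm [156.    0.   -7.4] F hinge [-0.5 -2.5  6.2] rot [-0.06 -0.02 -0.03] gap 0.0005340217521326483 M [-0.54  0.59 -0.24] q [-0.35  0.4   0.38  1.97 -0.34  0.38  1.82]
```

servo_tool:
  xyz:
    - [0.0006,0,-0.0014]
    - [0,0,0]
    - [0,0,0]
    - [-0.006,0,0.012]
    - [-0.01,0,0.022]
    - [-0.01,0,0.022]
    - [-0.01,0,0.022]
    - [-0.01,0,0.022]
    - [0,0,0]
    - [0,0,0]
  turn:
    - [0,0,0]
    - [0,0,0]
    - [0,0,0]
    - [0,0,0]
    - [0,0,0]
    - [0,0,0]
    - [0,0,0]
    - [0,0,0]
    - [0,0,0]
    - [0,0,0]
  jaw: [0,0,0,0,0,0,0,0,0,0]

```text
t: 5.9
tcp_pos: [0.6203, -0.0111, 0.2282]
eef_rot: [0.695, 0.685, 0.153, 0.154]
wrist_force: [0.6, 0.6, 0.2]
finger_gap: 0.0002
```

```bash
python3 st.py
python3 - <<'E'
from h import *
C=cam("wrist")
im=ctrl.get_image("wrist")[:,:,::-1]; s=ctrl.get_image("scene")[:,:,::-1]
cv2.imwrite("pics/w2.png",im)
cv2.imwrite("pics/s2.png",cv2.resize(s[110:290,220:420],None,fx=3,fy=3,interpolation=cv2.INTER_CUBIC))
E
```

```text
t 5.9 hinge frame mm [1.565e+02 1.000e-01 1.016e+02] F hinge [ 0.6  0.6 -0. ] rot [-0.11  0.02 -0.08] gap 0.0001987761742079959 M [ 0.01  0.38 -0.04] q [-0.52  0.18  0.53  1.99 -0.15  0.56  1.65]
```

View pics/w2.png

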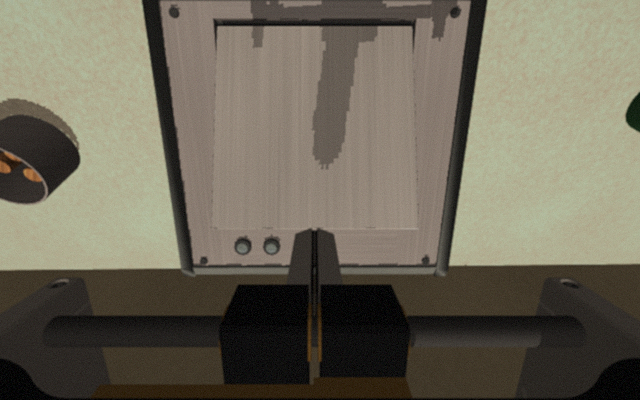

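View pics/s2.png

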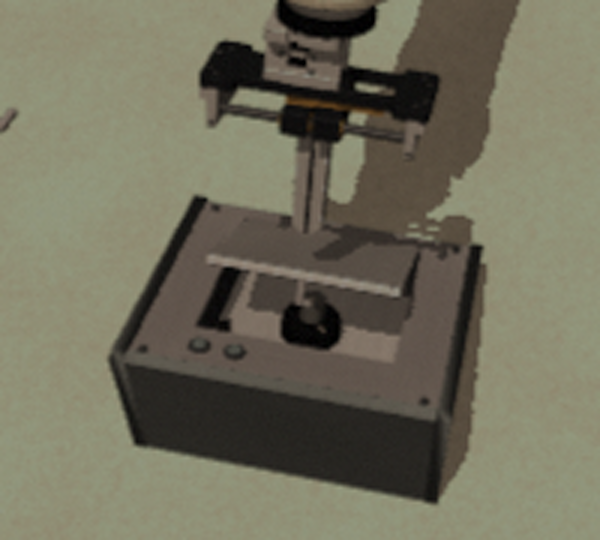

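servo_tool:
  xyz:
    - [0.014,0,0.006]
    - [0.014,0,0.006]
    - [0.014,0,0.006]
    - [0.014,0,0.006]
    - [0.014,0,0.006]
    - [0,0,-0.02]
    - [0,0,-0.021]
    - [0,0,-0.021]
    - [0,0,-0.021]
    - [0,0,0]
    - [0,0,0]
  turn:
    - [0,5,0]
    - [0,5,0]
    - [0,5,0]
    - [0,5,0]
    - [0,5,0]
    - [0,0,0]
    - [0,0,0]
    - [0,0,0]
    - [0,0,0]
    - [0,0,0]
    - [0,0,0]
  jaw: [0,0,0,0,0,0,0,0,0,0,0]

```text
t: 7.1
tcp_pos: [0.6904, -0.0118, 0.1743]
eef_rot: [0.712, 0.702, -0.003, 0.001]
wrist_force: [-0.5, -0.2, 0.8]
finger_gap: 0.0005
```

```bash
python3 st.py
```

```text
t 7.1 hinge frame mm [197.2   0.5  23.1] F hinge [-0.1 -0.2  0.9] rot [-6.00e-02 -2.51e+01 -2.00e-02] gap 0.0004859071202242718 M [ 0.02  0.02 -0.06] q [-0.35  0.61  0.48  1.47 -0.29  1.14  1.74]
```

servo_tool:
  xyz:
    - [-0.0175,0,0]
    - [-0.0175,0,0]
    - [-0.0158,0,0.0125]
    - [-0.0158,0,0.0125]
    - [-0.014,0,0.0067]
    - [-0.014,0,0.0067]
    - [-0.014,0,0.0067]
    - [-0.015,0,0.0027]
    - [-0.015,0,0.0027]
    - [-0.015,0,0.0027]
  turn:
    - [0,0,0]
    - [0,0,0]
    - [0,0,0]
    - [0,0,0]
    - [0,0,0]
    - [0,0,0]
    - [0,0,0]
    - [0,0,0]
    - [0,0,0]
    - [0,0,0]
  jaw: [0,0,0,0,0,0,0,0,0,0]

```text
t: 8.1
tcp_pos: [0.5395, -0.0099, 0.2318]
eef_rot: [0.711, 0.703, 0.002, 0.003]
wrist_force: [3.8, 11.1, 11.6]
finger_gap: 0.0055
```

```bash
python3 st.py
python3 - <<'E'
from h import *
s=ctrl.get_image("scene")[:,:,::-1]
cv2.imwrite("pics/s3.png",cv2.resize(s[80:290,200:420],None,fx=3,fy=3,interpolation=cv2.INTER_CUBIC)[:600])
E
```

```text
t 8.1 hinge frame mm [8.47e+01 1.00e-01 1.39e+02] F hinge [ 8.3 11.2  9. ] rot [ -0.23 -24.56  -0.17] gap 0.0054918491957912895 M [ 2.71 -1.21  0.41] q [-0.49  0.26  0.54  1.82 -0.15  1.1   1.66]
```

View pics/s3.png

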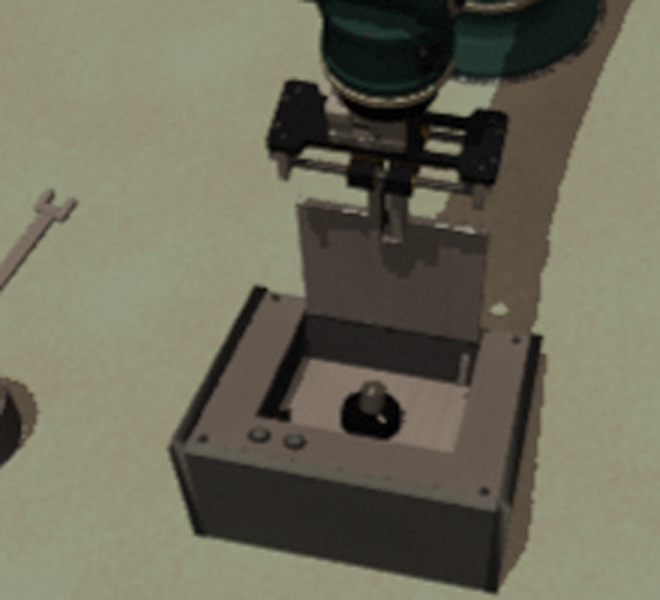

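Run:
```python
from h import *
s=ctrl.get_image("wrist")[:,:,::-1]
cv2.imwrite("pics/w3.png",s)
```

```text
(no output)
```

View pics/w3.png

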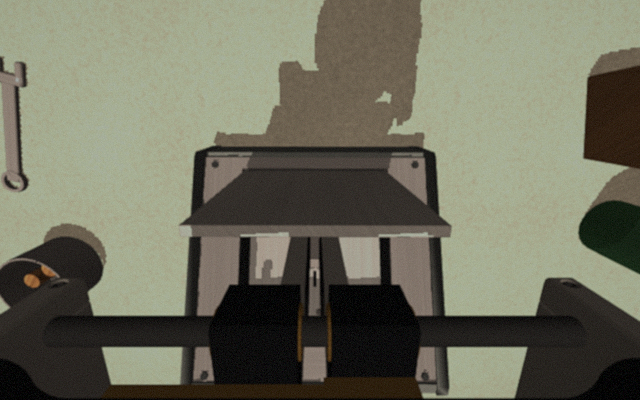

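servo_tool:
  xyz:
    - [-0.0153,0,-0.0013]
    - [-0.0153,0,-0.0013]
    - [-0.0153,0,-0.0013]
    - [-0.0145,0,-0.0045]
    - [-0.0145,0,-0.0045]
    - [0,0,0]
    - [0,0,0]
    - [0,0,0]
    - [0,0,0]
  turn:
    - [0,0,0]
    - [0,0,0]
    - [0,0,0]
    - [0,0,0]
    - [0,0,0]
    - [0,0,0]
    - [0,0,0]
    - [0,0,0]
    - [0,0,0]
  jaw: [0,0,0,0,0,0,0,0,0]

```text
t: 9.1
tcp_pos: [0.463, -0.008, 0.2165]
eef_rot: [0.711, 0.703, 0.001, 0.001]
wrist_force: [-1.2, 24.7, 5.8]
finger_gap: 0.0079
```

```bash
python3 st.py
python3 - <<'E'
from h import *
s=ctrl.get_image("scene")[:,:,::-1]
cv2.imwrite("pics/s4.png",cv2.resize(s[80:280,200:420],None,fx=3,fy=3,interpolation=cv2.INTER_CUBIC))
E
```

```text
t 9.1 hinge frame mm [  8.9   0.8 157.5] F hinge [ 1.  24.7  5.9] rot [ -0.31 -24.89  -0.27] gap 0.007931616692743566 M [5.77 0.11 0.29] q [-0.55  0.12  0.54  2.   -0.07  1.04  1.58]
```

View pics/s4.png

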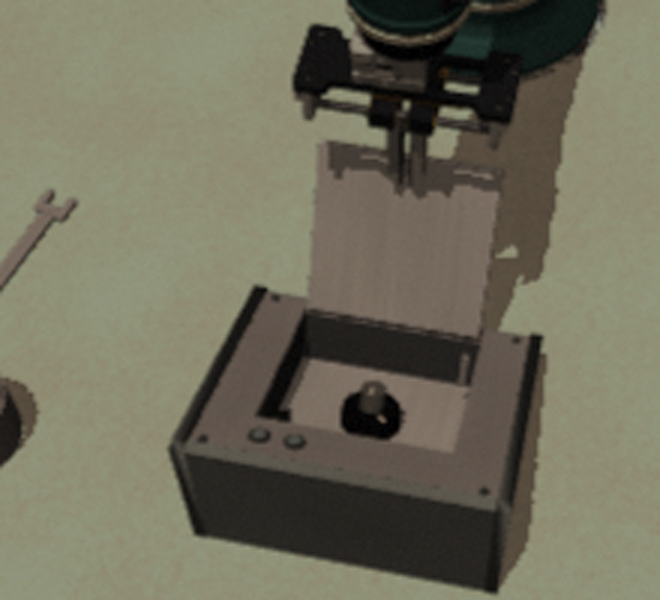

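Run:
```python
from h import *
s=ctrl.get_image("wrist")[:,:,::-1]
cv2.imwrite("pics/w4.png",cv2.resize(s[140:400,180:460],None,fx=2.2,fy=2.2))
```

```text
(no output)
```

View pics/w4.png

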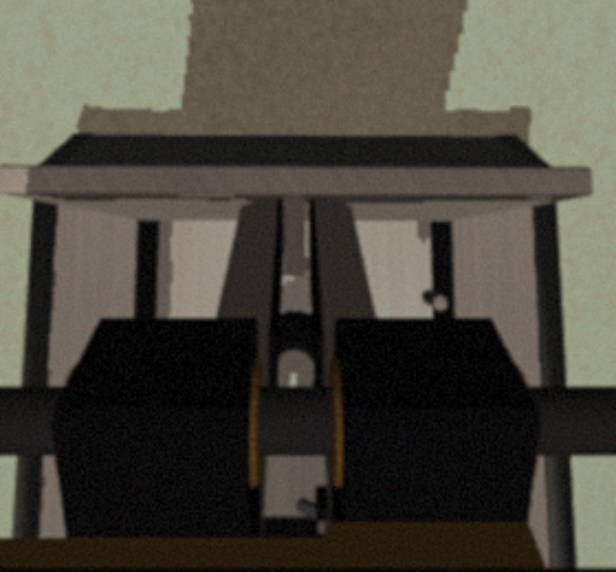

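servo_tool:
  xyz:
    - [0,0,0]
    - [-0.005,0,0]
    - [-0.01,0,-0.001]
  turn:
    - [0,0,0]
    - [0,0,0]
    - [0,0,0]
  jaw: [0.012,0.016,0.016]

```text
t: 9.5
tcp_pos: [0.448, -0.011, 0.2133]
eef_rot: [0.712, 0.703, -0.001, 0.003]
wrist_force: [4.8, 1.4, -8.2]
finger_gap: 0.0161
```

```bash
python3 st.py
python3 - <<'E'
from h import *
s=ctrl.get_image("scene")[:,:,::-1]
cv2.imwrite("pics/s5.png",cv2.resize(s[80:280,200:420],None,fx=3,fy=3,interpolation=cv2.INTER_CUBIC))
E
```

```text
t 9.5 hinge frame mm [ -5.9  -2.5 160.9] F hinge [ 0.9  1.5 -9.4] rot [ -0.05 -24.88  -0.07] gap 0.01610530919340936 M [ 0.53 -1.27  0.31] q [-0.55  0.09  0.54  2.04 -0.05  1.03  1.56]
```

View pics/s5.png

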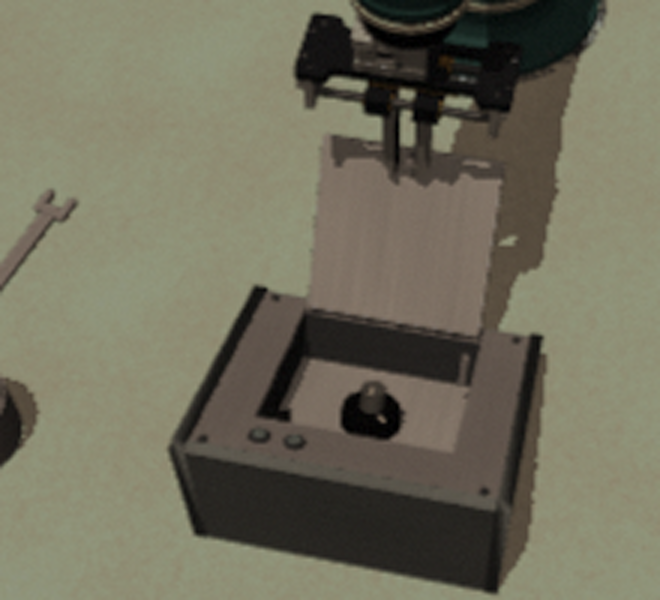

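servo_tool:
  xyz:
    - [-0.0065,0,-0.006]
    - [-0.007,0,-0.008]
    - [-0.012,0,-0.009]
    - [-0.0125,0,-0.011]
    - [0,0,0]
    - [0.01,0,0.01]
    - [0.01,0,0.01]
    - [0,0,0]
    - [0,0,0]
  turn:
    - [0,0,0]
    - [0,0,0]
    - [0,0,0]
    - [0,0,0]
    - [0,0,0]
    - [0,0,0]
    - [0,0,0]
    - [0,0,0]
    - [0,0,0]
  jaw: [0.016,0.016,0.016,0.016,0.016,0.016,0.016,0.016,0.016]

```text
t: 10.45
tcp_pos: [0.4304, -0.0108, 0.2009]
eef_rot: [0.712, 0.702, -0.0, 0.002]
wrist_force: [12.7, 7.5, -21.9]
finger_gap: 0.0161
```

```bash
python3 st.py
python3 - <<'E'
from h import *
s=ctrl.get_image("scene")[:,:,::-1]
cv2.imwrite("pics/s6.png",cv2.resize(s[80:280,200:420],None,fx=3,fy=3,interpolation=cv2.INTER_CUBIC))
E
```

```text
t 10.45 hinge frame mm [-27.1  -2.5 157.1] F hinge [  2.1   7.7 -25.1] rot [ -0.15 -24.84  -0.06] gap 0.016110598839158326 M [ 1.72 -2.94 -0.12] q [-0.56  0.06  0.54  2.09 -0.03  0.99  1.55]
```

View pics/s6.png

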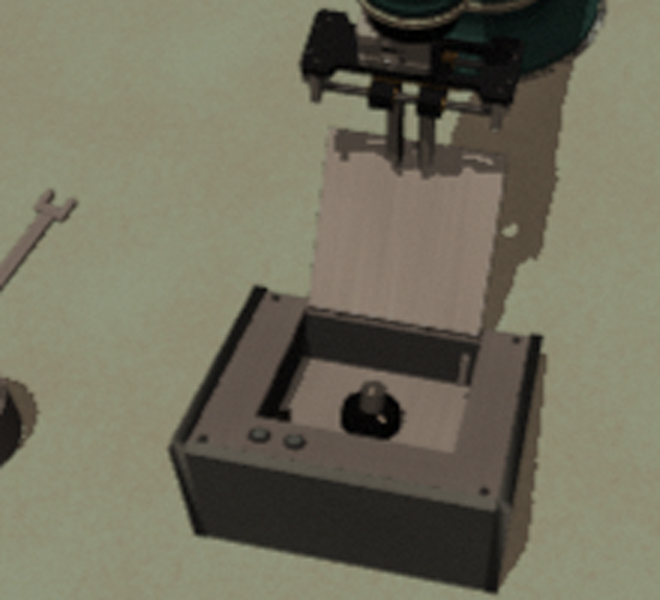

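Run:
```python
from h import *
s=ctrl.get_image("wrist")[:,:,::-1]
cv2.imwrite("pics/w6.png",cv2.resize(s[80:400,160:500],None,fx=1.8,fy=1.8))
s=ctrl.get_image("top")[:,:,::-1]
cv2.imwrite("pics/t6.png",cv2.resize(s[110:310,220:420],None,fx=3,fy=3,interpolation=cv2.INTER_CUBIC))
```

```text
(no output)
```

View pics/w6.png

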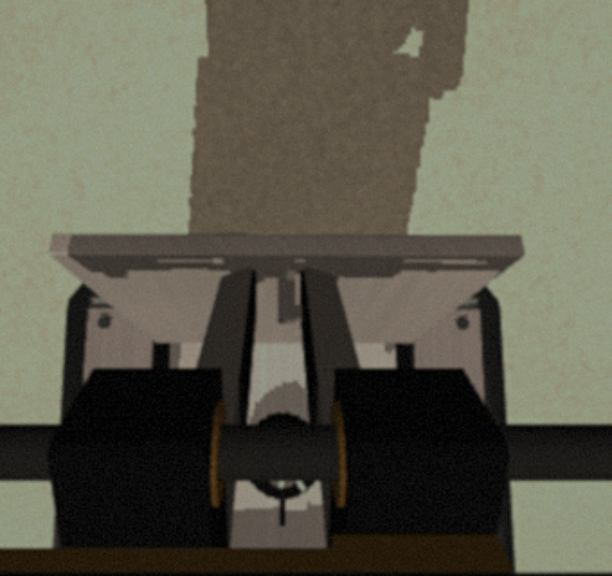

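View pics/t6.png

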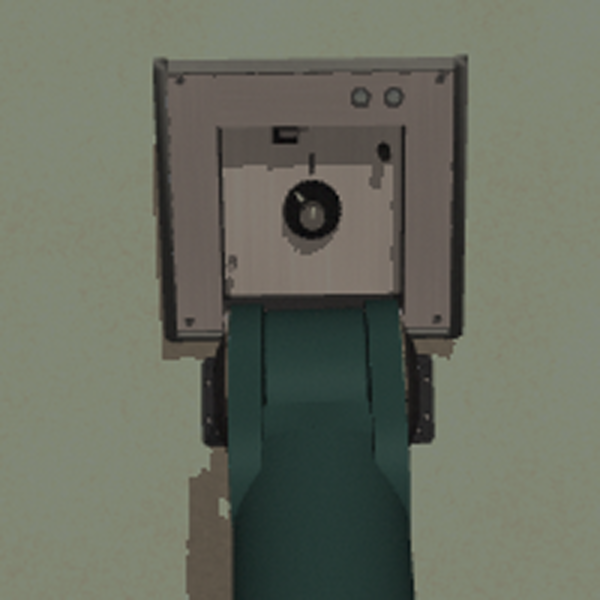

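servo_tool:
  xyz:
    - [0.008,0,-0.004]
    - [0.008,0,-0.004]
    - [0,0,0]
  turn:
    - [0,0,0]
    - [0,0,0]
    - [0,0,0]
  jaw: [0.016,0.016,0.016]

```text
t: 10.9
tcp_pos: [0.4458, -0.0118, 0.1924]
eef_rot: [0.712, 0.702, -0.002, 0.002]
wrist_force: [-0.5, -0.5, 0.7]
finger_gap: 0.0158
```

```bash
python3 st.py
python3 - <<'E'
from h import *
s=ctrl.get_image("scene")[:,:,::-1]
cv2.imwrite("pics/s7.png",cv2.resize(s[80:280,200:420],None,fx=3,fy=3,interpolation=cv2.INTER_CUBIC))
E
```

```text
t 10.9 hinge frame mm [-16.7  -3.3 142.8] F hinge [-0.1 -0.5  0.8] rot [-7.000e-02 -2.499e+01 -1.000e-02] gap 0.01579091131360341 M [ 0.    0.04 -0.01] q [-0.55  0.11  0.54  2.07 -0.06  0.98  1.58]
```

View pics/s7.png

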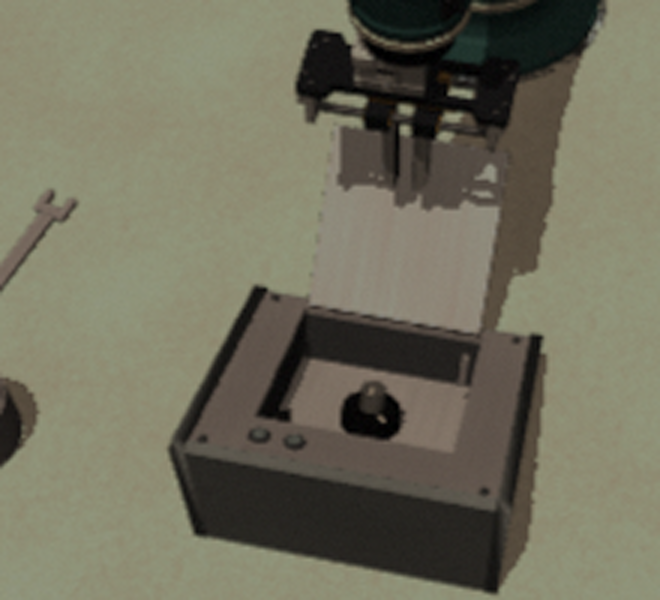

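servo_tool:
  xyz:
    - [0.015,0,0.02]
    - [0.015,0,0.03]
    - [0.015,0,0.03]
    - [0.015,0,0.02]
    - [0,0,0]
  turn:
    - [0,0,0]
    - [0,-6,0]
    - [0,-6,0]
    - [0,-6,0]
    - [0,-6,0]
  jaw: [0.03,0.05,0.07,0.07,0.07]

```text
t: 11.45
tcp_pos: [0.5072, -0.0117, 0.2958]
eef_rot: [0.696, 0.686, 0.15, 0.15]
wrist_force: [0.6, -0.0, -1.0]
finger_gap: 0.0521
```

```bash
python3 st.py
python3 - <<'E'
from h import *
H=hframe(*Q0)
plan(w([.090,0,.09],H)[0],Rface(H))
s=ctrl.get_image("scene")[:,:,::-1]
cv2.imwrite("pics/s8.png",cv2.resize(s[80:280,200:420],None,fx=3,fy=3,interpolation=cv2.INTER_CUBIC))
E
```

```text
t 11.45 hinge frame mm [ 82.6  -2.2 210.6] F hinge [ 0.2 -0.  -1.1] rot [-0.15 -0.5  -0.02] gap 0.05213718381986022 M [-0.03  0.32 -0.01] q [-0.59 -0.17  0.48  2.12  0.18  0.75  1.35]
t 11.45 tcp [ 0.5072 -0.0117  0.2958] shift mm [  57.7    1.3 -106.2] turn [-0.15 -0.5  -0.02] q [-0.59 -0.17  0.48  2.12  0.18  0.75  1.35] F [ 0.6 -0.  -1. ]
```

View pics/s8.png

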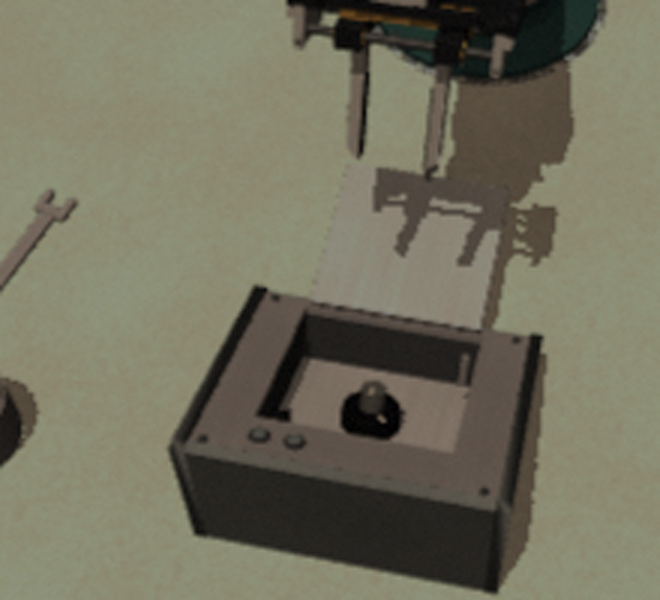

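servo_tool:
  xyz:
    - [0.0138,0.0002,-0.0268]
    - [0.0138,0.0002,-0.0268]
    - [0.0138,0.0002,-0.0268]
    - [0.0138,0.0002,-0.0268]
    - [0.0138,0.0002,-0.0268]
    - [0.0138,0.0002,-0.0268]
    - [0,0,0]
    - [0,0,0]
  turn:
    - [-0.15,-0.5,0]
    - [0,0,0]
    - [0,0,0]
    - [0,0,0]
    - [0,0,0]
    - [0,0,0]
    - [0,0,0]
    - [0,0,0]
  jaw: [0.07,0.07,0.07,0.07,0.07,0.07,0.07,0.07]

```text
t: 12.3
tcp_pos: [0.5873, -0.011, 0.1315]
eef_rot: [0.696, 0.686, 0.148, 0.151]
wrist_force: [0.1, -0.4, 0.1]
finger_gap: 0.07
```

```bash
python3 st.py
cat > look.py <<'E'
import sys
from h import *
H=hframe(*Q0)
n=sys.argv[1]
C=cam("wrist"); im=ctrl.get_image("wrist")[:,:,::-1].copy()
cv2.imwrite(f"pics/{n}raw.png",im)
F=4
c0=proj(C,w([.09,0,-.036],H))[0]; o=np.int32(c0)-[80,70]; o=np.maximum(o,0)
r=cv2.resize(im[o[1]:o[1]+145,o[0]:o[0]+180],None,fx=F,fy=F,interpolation=cv2.INTER_CUBIC)
def dr(P,col):
    q=(proj(C,w(P,H))-o+.5)*F-.5
    cv2.polylines(r,[np.int32(q*16)],False,col,1,shift=4)
a=np.linspace(0,2*np.pi,60)
def circ(R,z): return np.c_[.09+R*np.cos(a),R*np.sin(a),0*a+z]
dr(circ(.027,-.036),(0,0,255)); dr(circ(.012,-.015),(0,255,0))
dr(np.array([[.09,0,-.058],[.16,0,-.058]]),(255,255,0))
cv2.imwrite(f"pics/{n}.png",r); print(o,c0,r.shape)
E
python3 look.py k1
```

```text
t 12.3 hinge frame mm [85.7 -0.3 27.9] F hinge [ 0.1 -0.4  0.1] rot [ 0.1  -0.59  0.01] gap 0.0700398222709 M [ 0.02  0.31 -0.02] q [-0.46  0.27  0.47  2.14 -0.3   0.34  1.78]
[235 144] [315.36835506 214.52490992] (580, 720, 3)
```

View pics/k1.png

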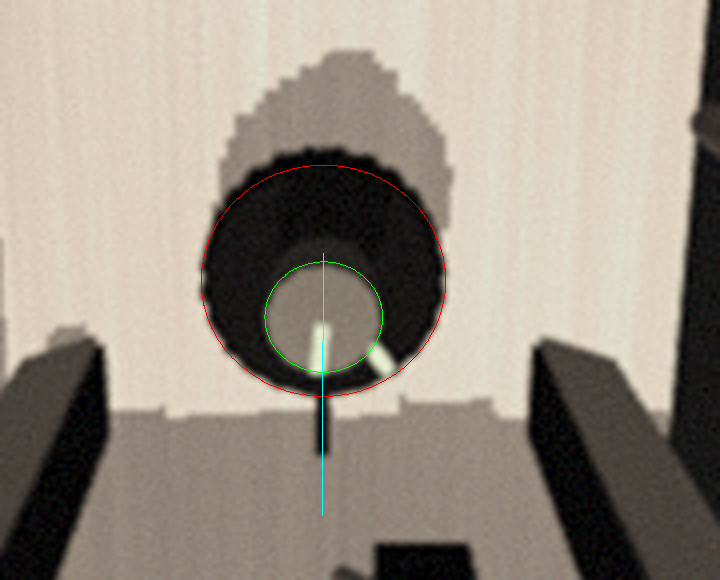

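View pics/k1raw.png

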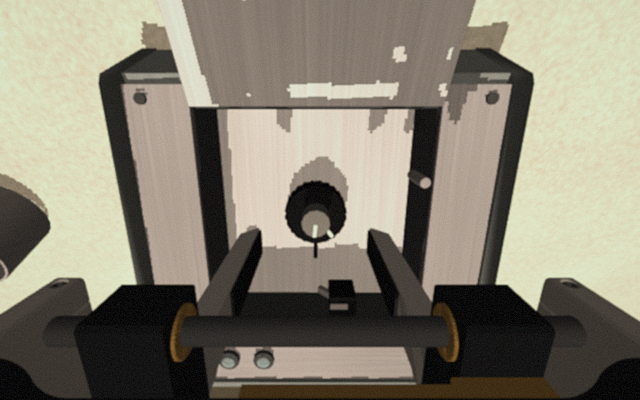

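```bash
cat > ang.py <<'E'
from h import *
H=hframe(*Q0)
def plane(C,uv,z):
    K,R,t=C; c=-R.T@t; d=R.T@np.linalg.solve(K,[*uv,1])
    n=H[0][:,2]; k=((H[1]+z*n-c)@n)/(d@n); return (c+k*d-H[1])@H[0]
def lines(C,im):
    # rectify the knob top planes into hinge coords, 0.1 mm/px ; rows = x, cols = y
    out={}
    for nm,z,r0,r1,R in (("coarse",-.036,.014,.0268,.027),("fine",-.015,.002,.0118,.012)):
        g=np.arange(-300,301)*1e-4
        X,Y=np.meshgrid(g,g,indexing="ij")
        P=np.c_[.09+X.ravel(),Y.ravel(),np.full(X.size,z)]
        uv=proj(C,w(P,H)).astype(np.float32).reshape(601,601,2)
        o=cv2.remap(im,uv[...,0],uv[...,1],cv2.INTER_CUBIC); out[nm]=o
    return out
E
python3 - <<'E'
from ang import *
C=cam("wrist"); im=cv2.imread("pics/k1raw.png")
L=lines(C,im)
cv2.imwrite("pics/k1rect.png",np.hstack([cv2.resize(L[k],(400,400)) for k in L]))
for nm,pts,z in (("coarse",[(371,348),(381,360),(393,374)],-.036),("fine",[(321,324),(318,374)],-.015),("index",[(322,400),(321,452)],-.058)):
    for p in pts:
        q=plane(C,np.array(p)/4+[235,144]-.4,z)*1e3; print(nm,np.round(q,1),np.degrees(np.arctan2(q[1],q[0]-90)))
E
```

```text
coarse [106.3  11.1 -36. ] 34.35305100787657
coarse [109.2  13.4 -36. ] 34.97707854304333
coarse [112.6  16.2 -36. ] 35.62423770799096
fine [ 92.4  -0.2 -15. ] -5.088346716624864
fine [103.4  -0.8 -15. ] -3.4754985316332685
index [129.2   0.2 -58. ] 0.2468656092368733
index [ 1.435e+02 -1.000e-01 -5.800e+01] -0.0627778842091925
```

View pics/k1rect.png

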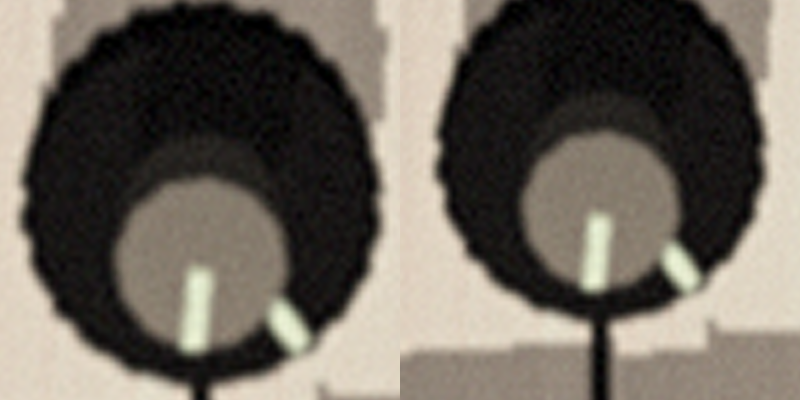

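servo_tool:
  xyz:
    - [0.0039,0.0003,0.0018]
    - [0.0069,-0.0001,-0.0147]
    - [0.0069,-0.0001,-0.0147]
    - [0.0069,-0.0001,-0.0147]
    - [0.0069,-0.0001,-0.0147]
    - [0.0066,-0.0001,-0.0146]
    - [0,0,0]
    - [0,0,0]
  turn:
    - [0.1,-0.6,0]
    - [0,0,0]
    - [0,0,0]
    - [0,0,0]
    - [0,0,0]
    - [0,0,0]
    - [0,0,0]
    - [0,0,0]
  jaw: [0.07,0.07,0.07,0.07,0.07,0.07,0.07,0.07]

```text
t: 13.15
tcp_pos: [0.626, -0.0106, 0.0608]
eef_rot: [0.695, 0.685, 0.153, 0.155]
wrist_force: [-0.1, -1.0, 0.0]
finger_gap: 0.0702
```

```bash
python3 st.py; python3 look.py k2
```

```text
t 13.15 hinge frame mm [ 90.9   0.7 -52.6] F hinge [-0.1 -1.   0.1] rot [-0.03  0.14 -0.04] gap 0.07015271651886947 M [0.06 0.35 0.05] q [-0.28  0.45  0.28  2.1  -0.48  0.2   1.96]
[234 179] [314.15477243 249.69984198] (580, 720, 3)
```

View pics/k2raw.png

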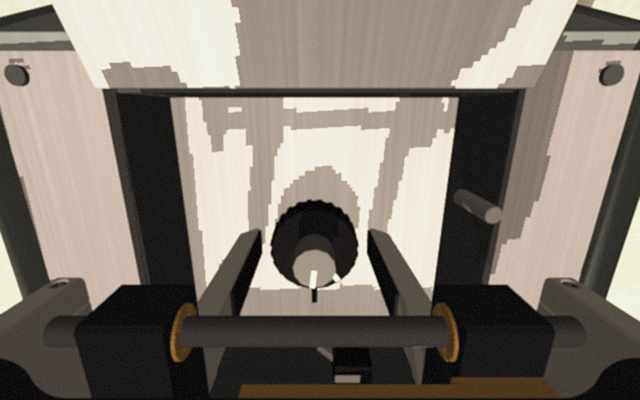

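servo_tool:
  xyz:
    - [0,0,0]
    - [0,0,0]
    - [0,0,0]
    - [0,0,0]
    - [0,0,0]
  turn:
    - [0,0,0]
    - [0,0,0]
    - [0,0,0]
    - [0,0,0]
    - [0,0,0]
  jaw: [0.04,0.04,0.04,0.04,0.04]
  force: 35

```text
t: 13.7
tcp_pos: [0.626, -0.0107, 0.0602]
eef_rot: [0.695, 0.685, 0.153, 0.155]
wrist_force: [-5.5, -1.6, 10.3]
finger_gap: 0.0535
```

```bash
python3 st.py; python3 look.py k3
```

```text
t 13.7 hinge frame mm [ 90.7   0.6 -53.1] F hinge [-0.6 -1.7 11.7] rot [-0.02  0.12 -0.04] gap 0.05353457729145153 M [-0.12  0.63  0.  ] q [-0.28  0.45  0.28  2.1  -0.48  0.2   1.96]
[234 180] [314.30459922 250.4027966 ] (580, 720, 3)
```

View pics/k3.png

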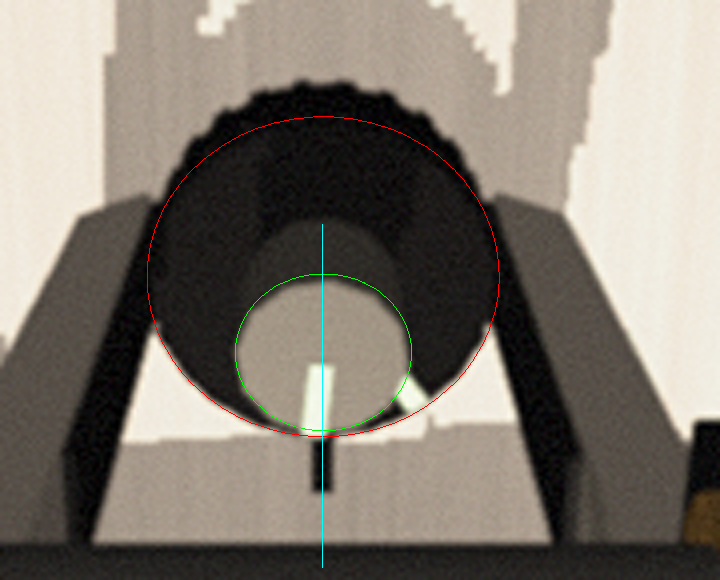

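```bash
cat > meas.py <<'E'
import sys
from ang import *
# threshold white lines in the rectified planes
def meas(raw,C):
    im=cv2.imread(raw); L=lines(C,im); g=(np.arange(601)-300)*.1
    X,Y=np.meshgrid(g,g,indexing="ij"); Rr=np.hypot(X,Y)
    for nm,lo,hi in (("coarse",13.5,26.5),("fine",1,11.5)):
        o=L[nm].astype(float); g_=o.min(2)
        A=np.degrees(np.arctan2(Y,X))
        m=(Rr>lo)&(Rr<hi)&(g_>(165 if nm=="coarse" else 195))&(abs(A)<100)
        n,lab,st,ce=cv2.connectedComponentsWithStats(m.astype(np.uint8))
        for i in range(1,n):
            if st[i,4]<300: continue
            x,y=X[lab==i],Y[lab==i]; c=np.cov(np.c_[x,y].T); v=np.linalg.eigh(c)[1][:,1]; v*=np.sign(v[0]) or 1
            print(nm,"n",st[i,4],"ctr",np.round([x.mean(),y.mean()],1),"radial ang",round(np.degrees(np.arctan2(y.mean(),x.mean())),1),"dir",round(np.degrees(np.arctan2(v[1],v[0])),1))
        cv2.imwrite(raw.replace("raw","")[:-4]+"_"+nm+".png",np.hstack([L[nm],np.dstack([m*255]*3).astype(np.uint8)])[::1])
if __name__=="__main__": meas(sys.argv[1],cam("wrist"))
E
python3 meas.py pics/k3raw.png
```

```text
coarse n 5197 ctr [20.2 -0.9] radial ang -2.4 dir -6.1
coarse n 1882 ctr [19.4 13.8] radial ang 35.3 dir 27.4
fine n 2869 ctr [ 6.7 -0.8] radial ang -6.4 dir -5.9
```

View pics/k3_coarse.png

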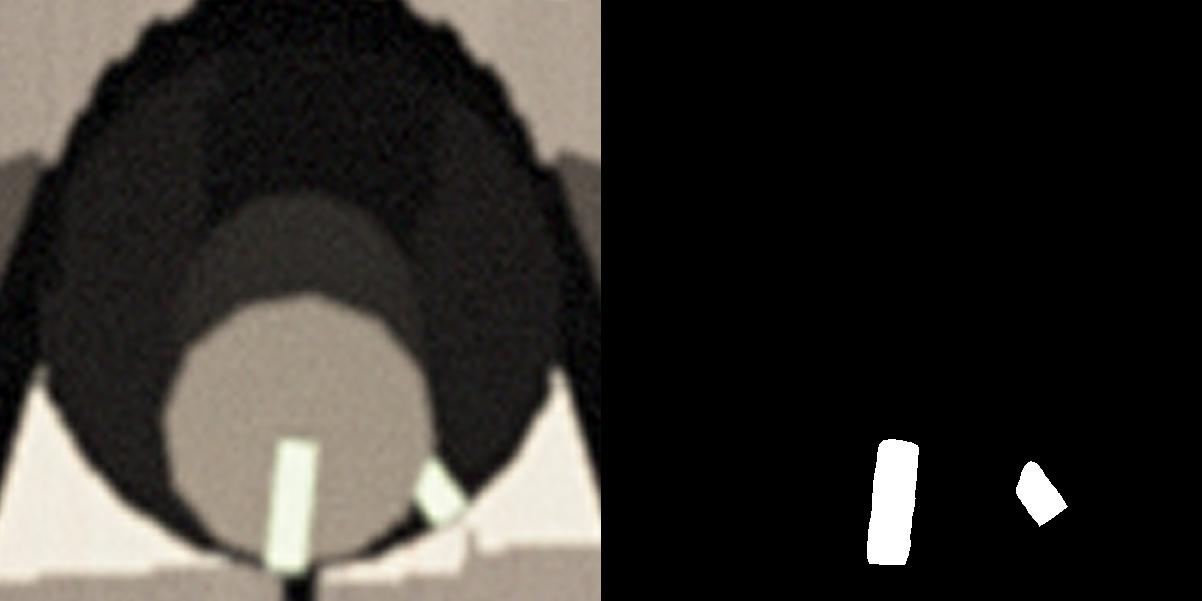

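servo_tool:
  xyz:
    - [0,0,0]
    - [0,0,0]
    - [0,0,0]
    - [0,0,0]
    - [0,0,0]
    - [0,0,0]
    - [0,0,0]
    - [0,0,0]
    - [0,0,0]
    - [0,0,0]
    - [0,0,0]
  turn:
    - [1.69,-0.03,-3.62]
    - [1.69,-0.03,-3.62]
    - [1.69,-0.03,-3.62]
    - [1.69,-0.03,-3.62]
    - [1.69,-0.03,-3.62]
    - [1.69,-0.03,-3.62]
    - [1.69,-0.03,-3.62]
    - [1.69,-0.03,-3.62]
    - [1.69,-0.03,-3.62]
    - [0,0,0]
    - [0,0,0]
  jaw: [0.04,0.04,0.04,0.04,0.04,0.04,0.04,0.04,0.04,0.04,0.04]

```text
t: 14.85
tcp_pos: [0.6259, -0.0111, 0.0602]
eef_rot: [0.873, 0.437, 0.193, 0.101]
wrist_force: [-7.5, -2.3, 11.4]
finger_gap: 0.0534
```

```bash
python3 st.py; python3 look.py k4; python3 meas.py pics/k4raw.png
```

```text
t 14.85 hinge frame mm [ 90.6   0.2 -53.1] F hinge [-1.9 -2.5 13.4] rot [-15.22   0.4   32.6 ] gap 0.053430199918124546 M [-0.51  0.82 -0.39] q [-0.39  0.46  0.41  2.1  -0.73  0.22  1.56]
[233 180] [313.76148215 250.46611518] (580, 720, 3)
coarse n 4410 ctr [ 16.1 -12.5] radial ang -37.7 dir -42.5
coarse n 1598 ctr [23.9 -0.2] radial ang -0.4 dir -8.9
fine n 2259 ctr [ 5.2 -4.4] radial ang -40.1 dir -42.1
```

View pics/k4_coarse.png

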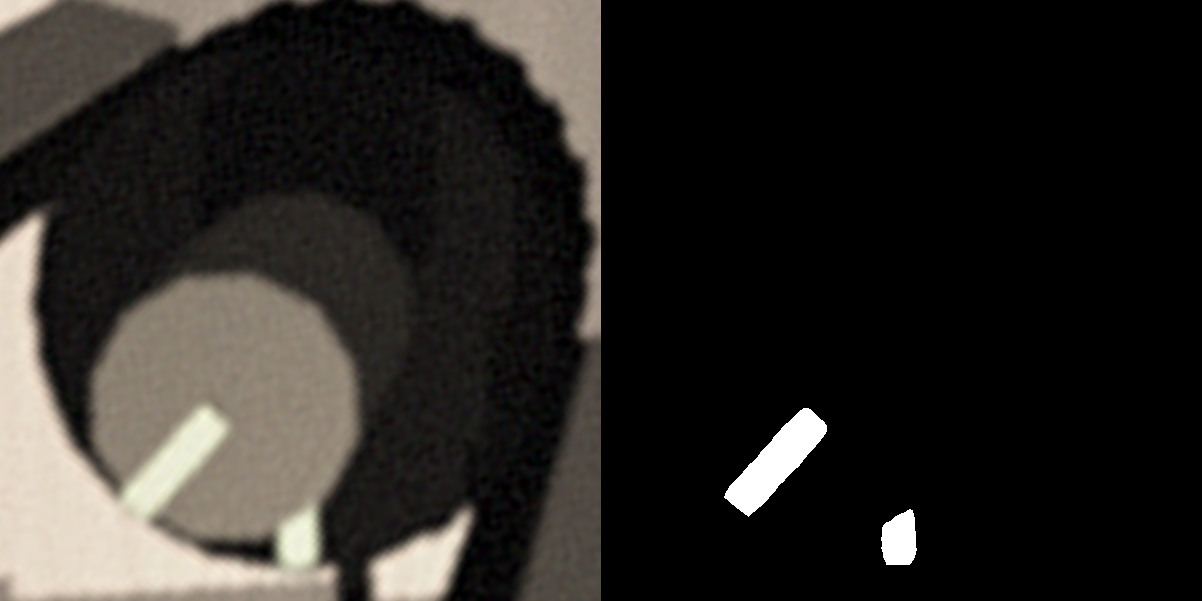

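servo_tool:
  xyz:
    - [0,0,0]
    - [0,0,0]
    - [0,0,0]
    - [-0.0082,0,0.0177]
    - [-0.0082,0,0.0177]
    - [-0.0082,0,0.0177]
    - [-0.0082,0,0.0177]
    - [0.017,-0.014,0.008]
    - [0.017,-0.014,0.008]
    - [0.017,-0.014,0.008]
    - [0,0,0]
    - [0,0,0]
  turn:
    - [0,0,0]
    - [0,0,0]
    - [0,0,0]
    - [0,0,0]
    - [0,0,0]
    - [0,0,0]
    - [0,0,0]
    - [0,0,0]
    - [0,0,0]
    - [0,0,0]
    - [0,0,0]
    - [0,0,0]
  jaw: [0.07,0.07,0.07,0.07,0.07,0.07,0.07,0.07,0.07,0.07,0.07,0.07]

```text
t: 16.1
tcp_pos: [0.6437, -0.0528, 0.154]
eef_rot: [0.873, 0.437, 0.193, 0.1]
wrist_force: [0.2, 0.5, -1.2]
finger_gap: 0.0704
```

```bash
python3 st.py; python3 look.py k5; python3 meas.py pics/k5raw.png
```

```text
t 16.1 hinge frame mm [146.9 -41.2  24.2] F hinge [-0.3  0.5 -1.2] rot [-15.19   0.32  32.58] gap 0.0703842197707043 M [ 0.01  0.39 -0.01] q [-0.51  0.37  0.66  2.   -0.57  0.46  1.46]
[234  56] [314.27982118 126.81424386] (580, 720, 3)
fine n 622 ctr [ 6.8 -6.2] radial ang -42.6 dir -25.2
```

View pics/k5_coarse.png

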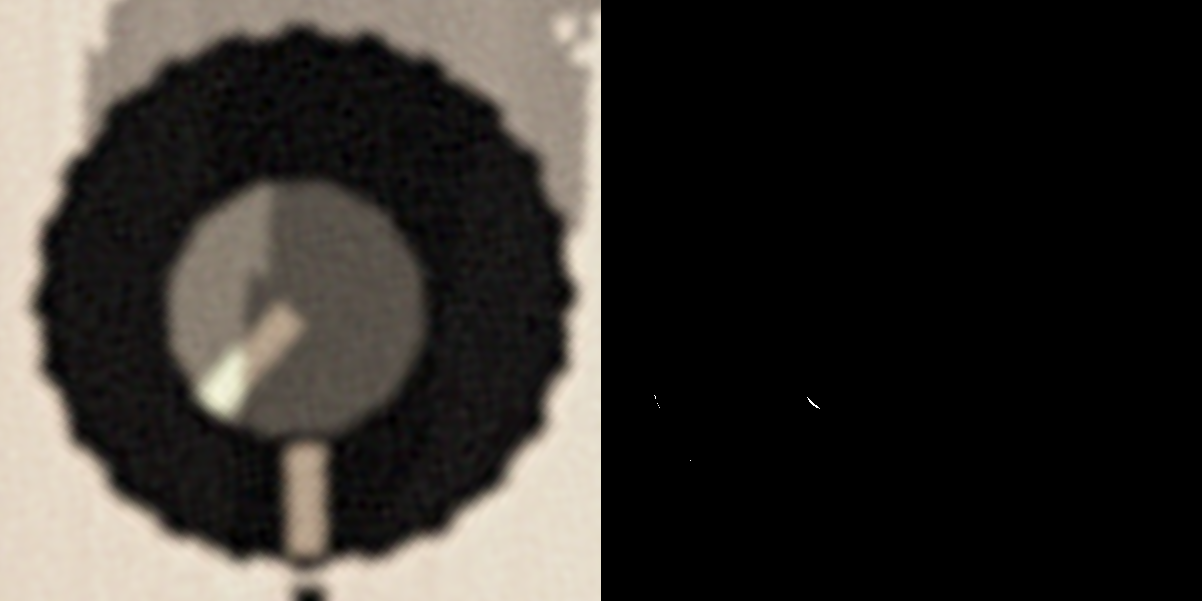

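View pics/k5.png

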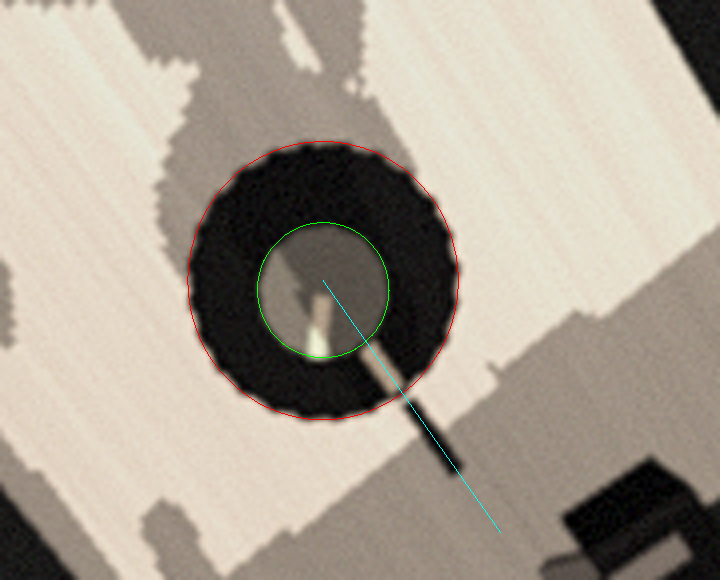

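servo_tool:
  xyz:
    - [-0.017,0.0141,-0.008]
    - [-0.017,0.0141,-0.008]
    - [-0.0169,0.0141,-0.008]
    - [0,0,0]
    - [0.0057,-0.0001,-0.0123]
    - [0.0057,-0.0001,-0.0123]
    - [0.0057,-0.0001,-0.0123]
    - [0.0057,-0.0001,-0.0122]
    - [0,0,0]
    - [0,0,0]
  turn:
    - [0,0,0]
    - [0,0,0]
    - [0,0,0]
    - [0,0,0]
    - [0,0,0]
    - [0,0,0]
    - [0,0,0]
    - [0,0,0]
    - [0,0,0]
    - [0,0,0]
  jaw: [0.06,0.05,0.045,0.045,0.045,0.045,0.045,0.045,0.045,0.045]

```text
t: 17.15
tcp_pos: [0.6157, -0.011, 0.0813]
eef_rot: [0.873, 0.437, 0.193, 0.1]
wrist_force: [-0.2, 0.4, 1.3]
finger_gap: 0.0447
```

```bash
python3 st.py; python3 look.py k6
python3 - <<'E'
from ang import *
# fine-plane rectification of k5 needs its own pose
from scipy.spatial.transform import Rotation
C=cam("wrist",{"tcp_pos":[0.6437,-0.0528,0.154],"eef_rot":[0.873,0.437,0.193,0.1]})
cv2.imwrite("pics/k5f.png",lines(C,cv2.imread("pics/k5raw.png"))["fine"][100:500,100:500])
E
```

```text
t 17.15 hinge frame mm [ 90.2   0.2 -29.6] F hinge [0.3 0.4 1.2] rot [-15.19   0.32  32.57] gap 0.04472333912233695 M [-0.05  0.43 -0.02] q [-0.46  0.42  0.5   2.12 -0.69  0.27  1.52]
[234 165] [314.06556654 235.28163575] (580, 720, 3)
```

View pics/k6.png

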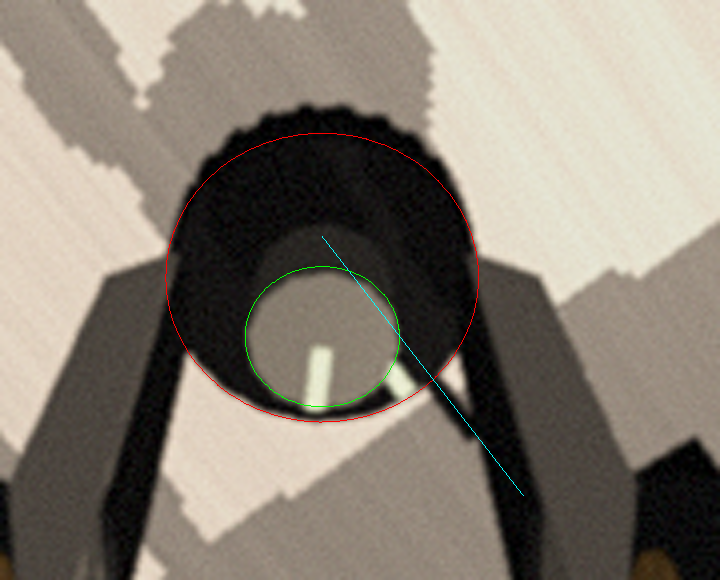

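View pics/k5f.png

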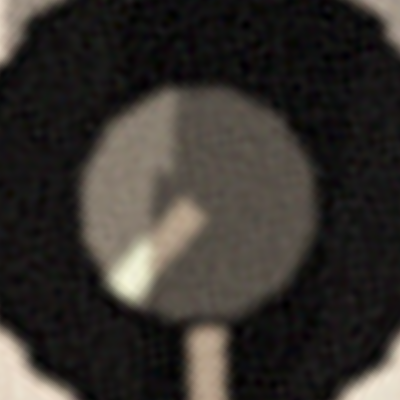

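servo_tool:
  xyz:
    - [0,0,0]
    - [0,0,0]
    - [0,0,0]
    - [0,0,0]
    - [0,0,0]
    - [0,0,0]
    - [0,0,0]
    - [0,0,0]
    - [0,0,0]
    - [0,0,0]
    - [0,0,0]
    - [0,0,0]
    - [0,0,0]
    - [0,0,0]
    - [0,0,0]
    - [0,0,0]
    - [0,0,0]
  turn:
    - [0,0,0]
    - [0,0,0]
    - [0,0,0]
    - [0,0,0]
    - [0,0,0]
    - [-1.71,0.03,3.67]
    - [-1.71,0.03,3.67]
    - [-1.71,0.03,3.67]
    - [-1.71,0.03,3.67]
    - [-1.71,0.03,3.67]
    - [-1.71,0.03,3.67]
    - [-1.71,0.03,3.67]
    - [-1.71,0.03,3.67]
    - [-1.71,0.03,3.67]
    - [-1.71,0.03,3.67]
    - [0,0,0]
    - [0,0,0]
  jaw: [0.015,0.015,0.015,0.015,0.015,0.015,0.015,0.015,0.015,0.015,0.015,0.015,0.015,0.015,0.015,0.015,0.015]
  force: 12

```text
t: 18.9
tcp_pos: [0.6159, -0.0105, 0.0815]
eef_rot: [0.667, 0.712, 0.147, 0.16]
wrist_force: [-5.3, 1.4, 5.1]
finger_gap: 0.0234
```

```bash
python3 st.py; python3 look.py k7
```

```text
t 18.9 hinge frame mm [ 90.5   0.6 -29.5] F hinge [-2.6  1.3  6.9] rot [ 1.86  0.03 -4.18] gap 0.023412091505575872 M [0.26 0.71 0.11] q [-0.33  0.4   0.34  2.11 -0.45  0.24  2.01]
[234 165] [314.30048585 235.11130417] (580, 720, 3)
```

View pics/k7.png

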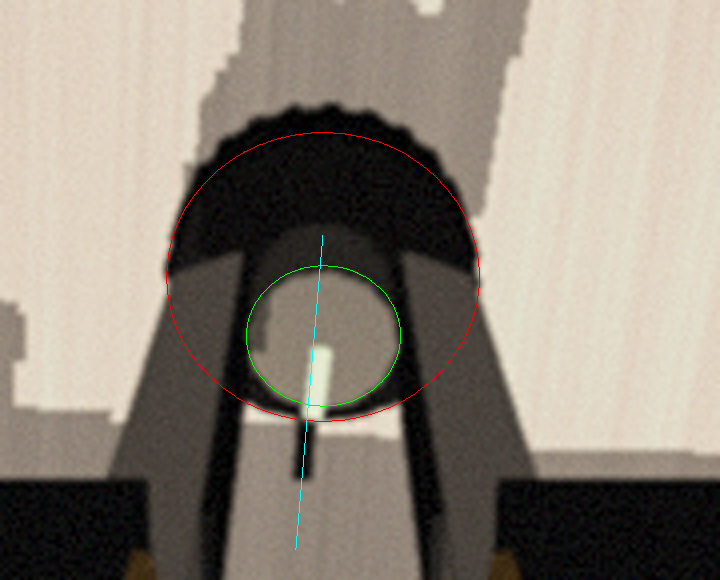

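servo_tool:
  xyz:
    - [0,0,0]
    - [0,0,0]
    - [0,0,0]
    - [-0.0057,0,0.0123]
    - [-0.0057,0,0.0123]
    - [-0.0057,0,0.0123]
    - [-0.0057,0,0.0123]
    - [0.017,0,0.008]
    - [0.017,0,0.008]
    - [0.017,0,0.008]
    - [0.017,0,0.008]
    - [0,0,0]
    - [0,0,0]
  turn:
    - [0,0,0]
    - [0,0,0]
    - [0,0,0]
    - [0,0,0]
    - [0,0,0]
    - [0,0,0]
    - [0,0,0]
    - [0,0,0]
    - [0,0,0]
    - [0,0,0]
    - [0,0,0]
    - [0,0,0]
    - [0,0,0]
  jaw: [0.045,0.045,0.045,0.045,0.045,0.045,0.045,0.045,0.045,0.045,0.045,0.045,0.045]

```text
t: 20.25
tcp_pos: [0.6607, -0.0108, 0.162]
eef_rot: [0.668, 0.712, 0.146, 0.16]
wrist_force: [-0.3, 0.3, -1.3]
finger_gap: 0.0453
```

```bash
python3 st.py; python3 look.py k8
python3 - <<'E'
from ang import *
C=cam("wrist"); im=cv2.imread("pics/k8raw.png"); L=lines(C,im)
cv2.imwrite("pics/k8r.png",np.hstack([L["coarse"][100:],L["fine"][100:]])[:, :1200][:, ::1][:480])
cv2.imwrite("pics/k8r.png",cv2.resize(np.hstack([L["coarse"][:,100:500],L["fine"][:,100:500]]),(800,600)))
g=np.arange(-100,601)*1e-4
X,Y=np.meshgrid(g,np.arange(-200,201)*1e-4,indexing="ij")
# floor plane
uv=proj(C,w(np.c_[.09+X.ravel(),Y.ravel(),np.full(X.size,-.058)],H)).astype(np.float32).reshape(701,401,2)
cv2.imwrite("pics/k8i.png",cv2.resize(cv2.remap(im,uv[...,0],uv[...,1],cv2.INTER_CUBIC),None,fx=.85,fy=.85))
E
```

```text
t 20.25 hinge frame mm [165.1   1.   24.5] F hinge [-0.8  0.3 -1. ] rot [ 1.88 -0.01 -4.16] gap 0.0452683773052634 M [ 0.02  0.47 -0.04] q [-0.45  0.35  0.49  1.96 -0.35  0.45  1.9 ]
[241  51] [321.18508276 121.28366392] (580, 720, 3)
```

View pics/k8.png

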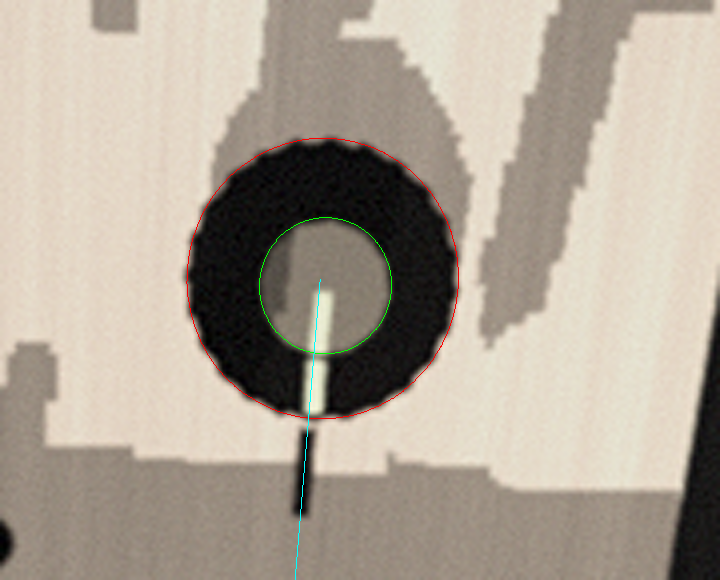

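View pics/k8r.png

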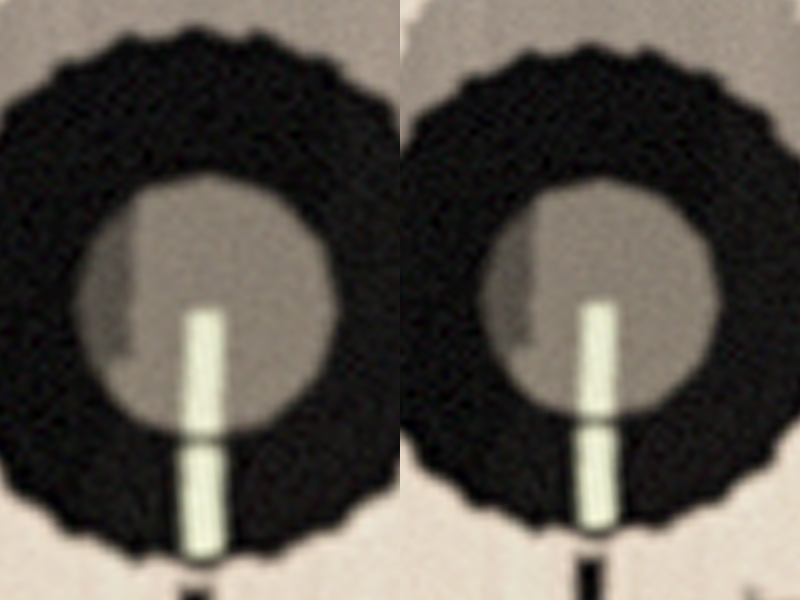

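View pics/k8i.png

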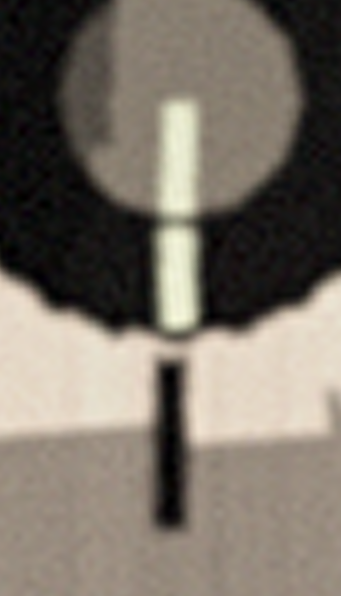

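servo_tool:
  xyz:
    - [-0.01,0,0.03]
    - [-0.01,0,0.03]
    - [-0.01,0,0.03]
    - [0,0,0.03]
    - [0,0,0.03]
    - [0,0,0]
    - [0,0,0]
  turn:
    - [0,0,0]
    - [0,0,0]
    - [0,0,0]
    - [0,0,0]
    - [0,0,0]
    - [0,0,0]
    - [0,0,0]
  jaw: [0.045,0.045,0.045,0.045,0.045,0.045,0.045]

```text
t: 21.0
tcp_pos: [0.6306, -0.0105, 0.3121]
eef_rot: [0.668, 0.712, 0.147, 0.16]
wrist_force: [-0.1, -0.0, -0.2]
finger_gap: 0.0451
```

```bash
python3 st.py
python3 - <<'E'
from h import *
H=hframe(*Q0); S=cam("scene")
s=ctrl.get_image("scene")[:,:,::-1].copy(); cv2.imwrite("pics/s9full.png",s)
C=cam("wrist"); im=ctrl.get_image("wrist")[:,:,::-1].copy()
th=2.70
P=np.array([[r*np.cos(th)-0*np.sin(th),y,r*np.sin(th)] for r,y in((.004,.083),(.004,-.083),(.176,-.083),(.176,.083))])
cv2.polylines(s,[np.int32(proj(S,w(P,H)))],True,(0,0,255),1)
cv2.polylines(im,[np.int32(proj(C,w(P,H)))],True,(0,0,255),1)
cv2.imwrite("pics/s9.png",cv2.resize(s[80:280,200:420],None,fx=3,fy=3,interpolation=cv2.INTER_CUBIC)); cv2.imwrite("pics/w9.png",im)
E
```

```text
t 21.0 hinge frame mm [201.3   0.8 173.3] F hinge [-0.2 -0.  -0.2] rot [ 1.83  0.03 -4.18] gap 0.045052243038979034 M [0.05 0.41 0.02] q [-0.63  0.11  0.64  1.86 -0.08  0.75  1.67]
```

View pics/s9.png

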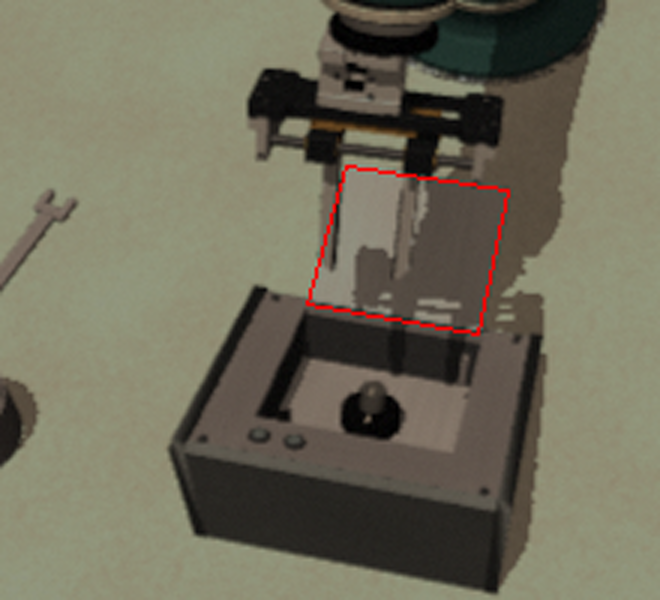

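View pics/w9.png

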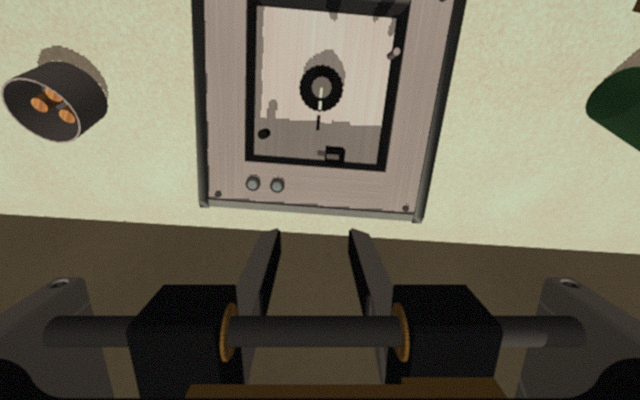

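View pics/s9full.png

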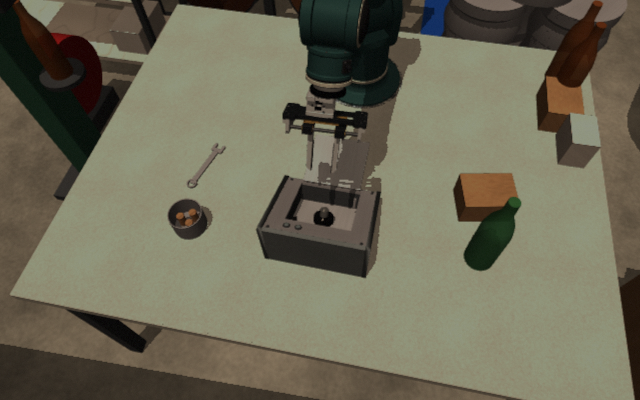

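Run:
```python
from rig import ctrl
print(ctrl.job_done())
```

```text
the job is handed in; nothing more can be done
None
```

The job is done and handed in at about 21 s, in the order asked. My last pictures show the hatch fully open and both knobs lined up with the index.

- **Hatch:** I pressed to about 8–9 mm. The last reading, at 7.4 mm, was about 6 N; I didn't read the force at full depth. It popped ajar, and I pushed it over from behind with the fingers. In the last picture its outline matches the 2.70 rad open position.
- **Coarse knob:** it started about 36° off and I turned it back by that. The overhead wrist view reads it within about 1° of the index.
- **Fine knob:** I turned it about 40.5°. It now reads within about 1° of the index, and the two white lines and the index look in line.
- **Bystanders and robot:** the bottle, tin, carton and wrench look unmoved, and the arm is clear with about 0 N at the wrist.

Not everything went cleanly:

- **Side load on the hatch:** while I swung it over, the wrist force rose to about 25 N and the closed fingers were forced about 8 mm apart. I opened the jaws a little and backed off, which cleared it, and the hatch then fell open slowly by itself.
- **Joint 6 near its limit:** it reached 0.20 against a limit of 0.19 while I gripped the coarse knob.
- **Fine knob angle:** my readings before turning it ranged from 37° to 42°. I used 40.5°, and the picture afterwards confirmed the result.

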